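# Make up two craft kits for the bottle-painting class

### The arm

A 7-joint arm with a two-finger parallel gripper is mounted at the origin on the work surface. World frame = base frame: x ahead of the robot, y to its left, z up, the work surface at z = 0. Lengths are in m, angles in rad, forces in N, time in s.
With the tool pointing down it reaches from about 0.4 to 0.875 m from the base axis. Payload 19.3 kg.
Tool frame: the origin (TCP) lies at the very end of the fingers, on their centre line; the grasp point (between the pads) lies 19 mm behind it; z points along the fingers, y is the line along which they close (so a half turn about z gives the same grasp; the last joint's range is limited). The gripper opens to 85 mm and grips with 20 to 120 N. Pads are 22 mm wide; open, the fingers measure 114 mm over their backs; the gripper's body (76 mm by 85 mm) begins 54 mm behind the grasp point. The pads swing forward as they close: fully open they stand 13 mm farther back than shut.
Start: joints at [1.099, 0.521, -0.036, 1.599, 0.021, 1.021, -0.113], TCP at [0.244, -0.575, 0.231] pointing down, gripper open.
Joint ranges: [-2.91, 2.91], [-0.3, 2.13], [-1.5, 1.42], [0.17, 2.43], [-1.26, 4.41], [0.16, 1.93], [-2.52, 2.52]. Speed limits (rad/s): [1.89, 1.89, 2.39, 2.39, 3.01, 3.01, 3.01].

### API

Orientations are given as [roll, pitch, yaw] about the fixed x, y, z axes, in that order (R = Rz(yaw) Ry(pitch) Rx(roll)).
In Python, from workcell import bot gives the robot as it stands.
- The arm moves only by the shell command python3 -m crank 'ROWS' [FORCE]. ROWS is a JSON object of lists of equal length, an entry for each row: "travel": the shift along the world's x, y, z in cm, a list of three; "turn": the turn, a rotation vector about the world's x, y, z in degrees, a list of three; "gripper": the closure, from 0 (fully open) to 1 (shut). A call has exactly 5 rows; each row is the pose to reach, as a shift and turn from the pose commanded when the call began; what a row does not reach only later rows make up. A row lasts 1/10 s, in which the tool goes at most 50 mm and 8.59 degrees, less where a joint would pass 70% of its speed; a pose out of reach is approached as far as the arm can. A call with a gripper value outside its range is refused whole. The fingers move at their own pace and stop on an object; FORCE is the grip in N (left out, the last holds). Time passes only in rows, so rows that repeat a pose let the fingers close, or fill a call up. It gives the time, the measured TCP pose, the force, the opening and the grip force at its end, in the units of the state.
- bot.observe(): the state, without advancing time (a new reading comes with each control period).
- bot.grab_frame(name): name is "scene" or "top" or "wrist"; returns a dict with "pixels" (480x640x3 uint8, red, green, blue), "fx", "fy", "cx", "cy" (pixels), "extrinsics" (4x4, takes a point from world to camera coordinates). Camera axes: x right, y down, z forward; pixel columns grow to the right and rows downward; lengths in m; the calibration is good to about 2 mm. A picture is of the moment at which its call begins. There is no depth.
- bot.job_done(): hands the job in; it is judged then, once.
The state is a dict: "clock": time; "qpos": joint angles; "qd": joint speeds; "joint_efforts": joint torques, N m; "position": TCP position; "tool_rot": TCP orientation; "force": force on the tool from outside, world axes, zero at the start; "moment": the same for the moment, N m; "grip_width": finger opening in m; "finger_force": force on a finger pad.
Only numpy, scipy, OpenCV 4.12 (cv2) and the standard library are available. Lean on these libraries where they do the work, as an engineer would, in place of code of your own. Each camera call takes 0.05 s, during which the arm holds its last target. There are 200 camera calls.

### The job

Make up the two kits for the bottle-painting class from the stock in the middle of the table: the wooden tray with three bays gets the dark sanding block, the squat lidded jar and the sponge dabber, and the tray with two bays gets the slim lidded jar and the small white carton. Every thing goes in a bay of its own (any bay of its tray), fully inside the bay, the same way up as now and resting on the bay's floor. Leave the big jar, the white cup and the roll of tape where they stand.

Things in the scene. Friction and masses are not known exactly. Their poses are not given: they have to be found in the camera images.
- tray3: Low plywood tray, three equal bays in a row, 244 x 118 mm. Bay centres at x = -80, 0 and +80 mm, y = 0. Bays 76 (x) x 110 mm (y); walls 4 mm thick, 14 mm high; bay floors 4 mm above the table. Origin: centre of the underside, at table level; x along the row of bays (away from the robot, within 0.2 rad), z up. Fixed, left or right of the stock.
- tray2: Low plywood tray, two equal bays in a row, 164 x 118 mm. Bay centres at x = -40 and +40 mm, y = 0. Bays 76 (x) x 110 mm (y); walls 4 mm thick, 14 mm high; bay floors 4 mm above the table. Origin: centre of the underside, at table level; x along the row of bays (away from the robot, within 0.2 rad), z up. Fixed, left or right of the stock.
- sanding_block: Dark grey-green sanding block, 58 (x) x 40 (y) x 32 mm high, lying flat, about 50 g. Origin: centre of its underside; z up.
- squat_jar: Squat glass jar of white primer with a flat steel lid, upright, round, diameter 56 mm, 46 mm high, about 160 g. The middle of the three lidded jars in diameter and the lowest. Origin: centre of its underside; z up.
- dabber: Sponge dabber standing on its round cream foam foot (diameter 44 mm, 22 mm high); above it a wooden stem (diameter 16 mm) and from 44 to 66 mm height a wooden knob, diameter 26 mm, to hold it by. About 60 g. Origin: centre of its underside; z up.
- slim_jar: Slim glass jar of white varnish with a flat steel lid, upright, round, diameter 38 mm, 70 mm high, about 120 g. Origin: centre of its underside; z up.
- carton: Small closed white carton with a grey band over its two end faces, 60 (x) x 36 (y) x 42 mm high, stiff, about 60 g. Origin: centre of its underside; z up.
- big_jar: Bystander, not wanted: big glass jar with a flat steel lid, diameter 72 mm, 66 mm high, loose. Origin: centre of its underside; z up.
- cup: Bystander, not wanted: open white plastic cup, diameter 66 mm at the rim, 62 mm high, loose. Origin: centre of its underside; z up.
- tape_roll: Bystander, not wanted: roll of cream masking tape lying flat, outer diameter 80 mm, hole 54 mm, 25 mm high, loose. Origin: centre of its underside; z up.

How it is judged:
At the end, for the whole second after the job is handed in: Each of the five things rests alone in a bay of its tray: within 30 mm of the bay's centre along the row and 50 mm across, underside within 5 mm of the floor, tilted under 0.12 rad, released, at rest. Big jar, cup and tape roll within 30 mm of their start, tilted under 0.15 rad (((x of sanding_block in the frame of tray3 between -0.11 and -0.05 m and y of sanding_block in the frame of tray3 between -0.05 and 0.05 m and z of sanding_block in the frame of tray3 between 0 and 0.009 m) or (x of sanding_block in the frame of tray3 between -0.03 and 0.03 m and y of sanding_block in the frame of tray3 between -0.05 and 0.05 m and z of sanding_block in the frame of tray3 between 0 and 0.009 m) or (x of sanding_block in the frame of tray3 between 0.05 and 0.11 m and y of sanding_block in the frame of tray3 between -0.05 and 0.05 m and z of sanding_block in the frame of tray3 between 0 and 0.009 m)) and ((x of squat_jar in the frame of tray3 between -0.11 and -0.05 m and y of squat_jar in the frame of tray3 between -0.05 and 0.05 m and z of squat_jar in the frame of tray3 between 0 and 0.009 m) or (x of squat_jar in the frame of tray3 between -0.03 and 0.03 m and y of squat_jar in the frame of tray3 between -0.05 and 0.05 m and z of squat_jar in the frame of tray3 between 0 and 0.009 m) or (x of squat_jar in the frame of tray3 between 0.05 and 0.11 m and y of squat_jar in the frame of tray3 between -0.05 and 0.05 m and z of squat_jar in the frame of tray3 between 0 and 0.009 m)) and ((x of dabber in the frame of tray3 between -0.11 and -0.05 m and y of dabber in the frame of tray3 between -0.05 and 0.05 m and z of dabber in the frame of tray3 between 0 and 0.009 m) or (x of dabber in the frame of tray3 between -0.03 and 0.03 m and y of dabber in the frame of tray3 between -0.05 and 0.05 m and z of dabber in the frame of tray3 between 0 and 0.009 m) or (x of dabber in the frame of tray3 between 0.05 and 0.11 m and y of dabber in the frame of tray3 between -0.05 and 0.05 m and z of dabber in the frame of tray3 between 0 and 0.009 m)) and ((x of sanding_block in the frame of tray3 between -0.11 and -0.05 m and y of sanding_block in the frame of tray3 between -0.05 and 0.05 m and z of sanding_block in the frame of tray3 between 0 and 0.009 m) or (x of squat_jar in the frame of tray3 between -0.11 and -0.05 m and y of squat_jar in the frame of tray3 between -0.05 and 0.05 m and z of squat_jar in the frame of tray3 between 0 and 0.009 m) or (x of dabber in the frame of tray3 between -0.11 and -0.05 m and y of dabber in the frame of tray3 between -0.05 and 0.05 m and z of dabber in the frame of tray3 between 0 and 0.009 m)) and ((x of sanding_block in the frame of tray3 between -0.03 and 0.03 m and y of sanding_block in the frame of tray3 between -0.05 and 0.05 m and z of sanding_block in the frame of tray3 between 0 and 0.009 m) or (x of squat_jar in the frame of tray3 between -0.03 and 0.03 m and y of squat_jar in the frame of tray3 between -0.05 and 0.05 m and z of squat_jar in the frame of tray3 between 0 and 0.009 m) or (x of dabber in the frame of tray3 between -0.03 and 0.03 m and y of dabber in the frame of tray3 between -0.05 and 0.05 m and z of dabber in the frame of tray3 between 0 and 0.009 m)) and ((x of sanding_block in the frame of tray3 between 0.05 and 0.11 m and y of sanding_block in the frame of tray3 between -0.05 and 0.05 m and z of sanding_block in the frame of tray3 between 0 and 0.009 m) or (x of squat_jar in the frame of tray3 between 0.05 and 0.11 m and y of squat_jar in the frame of tray3 between -0.05 and 0.05 m and z of squat_jar in the frame of tray3 between 0 and 0.009 m) or (x of dabber in the frame of tray3 between 0.05 and 0.11 m and y of dabber in the frame of tray3 between -0.05 and 0.05 m and z of dabber in the frame of tray3 between 0 and 0.009 m)) and angle between each of sanding_block, squat_jar, dabber, slim_jar, carton's own z axis and vertical below 0.12 rad and linear speed of each of sanding_block, squat_jar, dabber, slim_jar, carton below 0.02 m/s and angular speed of each of sanding_block, squat_jar, dabber, slim_jar, carton below 0.2 rad/s and ((x of slim_jar in the frame of tray2 between -0.07 and -0.01 m and y of slim_jar in the frame of tray2 between -0.05 and 0.05 m and z of slim_jar in the frame of tray2 between 0 and 0.009 m) or (x of slim_jar in the frame of tray2 between 0.01 and 0.07 m and y of slim_jar in the frame of tray2 between -0.05 and 0.05 m and z of slim_jar in the frame of tray2 between 0 and 0.009 m)) and ((x of carton in the frame of tray2 between -0.07 and -0.01 m and y of carton in the frame of tray2 between -0.05 and 0.05 m and z of carton in the frame of tray2 between 0 and 0.009 m) or (x of carton in the frame of tray2 between 0.01 and 0.07 m and y of carton in the frame of tray2 between -0.05 and 0.05 m and z of carton in the frame of tray2 between 0 and 0.009 m)) and ((x of slim_jar in the frame of tray2 between -0.07 and -0.01 m and y of slim_jar in the frame of tray2 between -0.05 and 0.05 m and z of slim_jar in the frame of tray2 between 0 and 0.009 m) or (x of carton in the frame of tray2 between -0.07 and -0.01 m and y of carton in the frame of tray2 between -0.05 and 0.05 m and z of carton in the frame of tray2 between 0 and 0.009 m)) and ((x of slim_jar in the frame of tray2 between 0.01 and 0.07 m and y of slim_jar in the frame of tray2 between -0.05 and 0.05 m and z of slim_jar in the frame of tray2 between 0 and 0.009 m) or (x of carton in the frame of tray2 between 0.01 and 0.07 m and y of carton in the frame of tray2 between -0.05 and 0.05 m and z of carton in the frame of tray2 between 0 and 0.009 m)) and distance of each of big_jar, cup, tape_roll from where it was at the start of the episode below 0.03 m and angle between each of big_jar, cup, tape_roll's own z axis and vertical below 0.15 rad); the robot touches nothing.
It fails at once if The big jar was moved more than 30 mm or tipped over (distance of big_jar from where it was at the start of the episode above 0.03 m or angle between big_jar's own z axis and vertical above 0.5 rad).
It fails at once if The white cup was moved more than 30 mm or tipped over (distance of cup from where it was at the start of the episode above 0.03 m or angle between cup's own z axis and vertical above 0.5 rad).
It fails at once if The roll of tape was moved more than 30 mm or tipped over (distance of tape_roll from where it was at the start of the episode above 0.03 m or angle between tape_roll's own z axis and vertical above 0.5 rad).
It also fails if it takes over 125 s, if anything falls off the work surface, if the arm or the gripper's body presses on something with over 40 N, if the wrist force passes 120 N, or if a joint passes its speed limit or range.

## Working session

There is one attempt and no reset: what is moved stays moved. The work goes in short steps, Python scripts to look and compute and a shell command to move; the robot and the scene stay as the last step left them, time stands still between calls to the robot, and variables do not carry over. Pictures are saved under pics/ and viewed, at most 14 in all, crops included, and the job is handed in when it is done.

```bash
ls; mkdir -p pics; python3 - <<'E'
from workcell import bot
import cv2,numpy as np
for n in("top","scene"):
    f=bot.grab_frame(n); cv2.imwrite(f"pics/{n}0.png",f["pixels"][:,:,::-1]); print(n,f["fx"],f["fy"],f["cx"],f["cy"],np.round(f["extrinsics"],4).tolist())
s=bot.observe();print(s)
E
```

```text
pics
top 554.9063888791164 554.9063888791164 329.09461496027075 239.50813722833445 [[0.0273, -0.9995, -0.0136, -0.0002], [-0.9873, -0.0249, -0.1568, 0.5478], [0.1564, 0.0177, -0.9875, 0.8791], [0.0, 0.0, 0.0, 1.0]]
scene 583.7795196828685 583.7795196828685 319.438314650633 235.52380865703208 [[0.3084, 0.951, 0.0208, -0.1746], [0.6529, -0.1957, -0.7317, -0.3239], [-0.6918, 0.2392, -0.6813, 1.4138], [0.0, 0.0, 0.0, 1.0]]
{'clock': 0.1, 'qpos': array([ 1.09878228,  0.52194335, -0.03631231,  1.5999588 ,  0.02121219,
        1.02115039, -0.11277313]), 'qd': array([ 0.00033597,  0.00052282, -0.00152461, -0.00404767, -0.0001133 ,
       -0.00144763,  0.00020526]), 'joint_efforts': array([ 3.99363198e-03, -9.28488207e+01,  1.98426291e+00, -3.70538092e+01,
        1.81726960e-02,  5.33065162e-03,  2.14893021e-04]), 'position': array([ 0.24425919, -0.57494209,  0.23078757]), 'tool_rot': array([-3.14052229e+00,  9.55249435e-05,  4.01823397e-01]), 'force': array([1.27688359, 0.4159294 , 0.02664404]), 'moment': array([ 0.03362118, -0.03872458,  0.05707327]), 'finger_force': 0.0, 'grip_width': 0.08546585936299947}
```

View pics/top0.png

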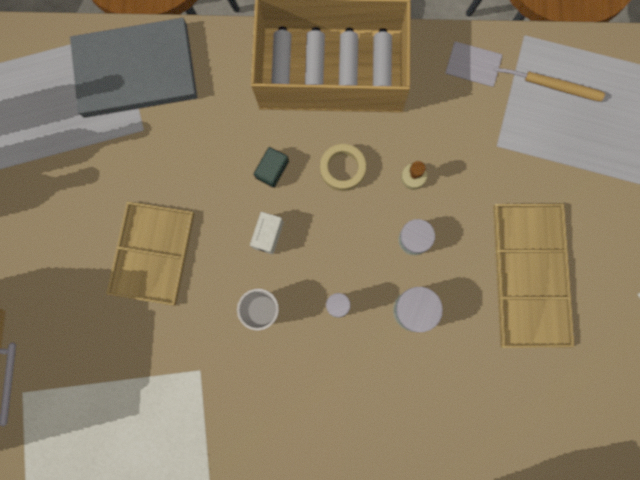

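View pics/scene0.png

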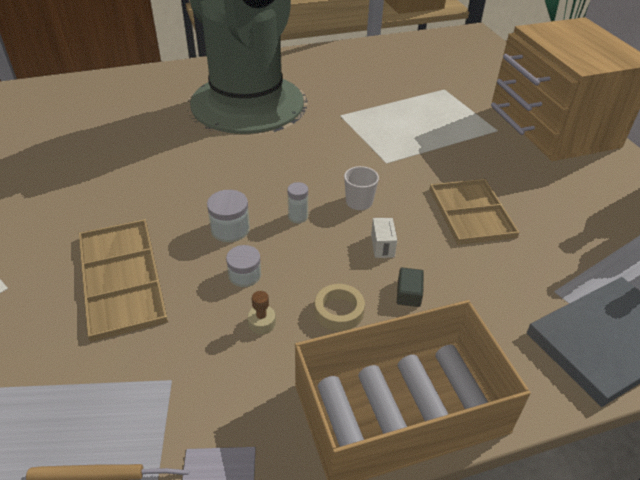

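Top view: tray2 at left (150,253), tray3 at right (535,275). The stock is block (271,167), carton (266,232), slim jar (338,305), squat jar (417,237) and dabber (415,175). The bystanders are big jar (418,310), cup (258,310) and tape (343,166). Next I'll enlarge the image and make masks.

```bash
cat > h.py <<'E'
import cv2,numpy as np
from workcell import bot
def ray(f,u,v,z):
    E=np.array(f["extrinsics"]);R,t=E[:3,:3],E[:3,3];c=-R.T@t
    d=R.T@np.array([(u-f["cx"])/f["fx"],(v-f["cy"])/f["fy"],1]); return (c+d*(z-c[2])/d[2])[:2]
def blob(f,mask,seed,r=35):
    m=np.zeros_like(mask);cv2.circle(m,seed,r,255,-1);m&=mask
    cs,_=cv2.findContours(m,cv2.RETR_EXTERNAL,cv2.CHAIN_APPROX_NONE)
    return max(cs,key=cv2.contourArea)[:,0,:].astype(float)
def circ(f,c,z):
    p=np.array([ray(f,u,v,z) for u,v in c],np.float32); e=cv2.minEnclosingCircle(p); a=cv2.minAreaRect(p)
    return np.round(e[0],4),round(2000*e[1],1),'rect',np.round(a[0],4),np.round(np.array(a[1])*1000,1),round(a[2],1)
E
python3 - <<'E'
from h import *
f=bot.grab_frame("top");im=f["pixels"];hsv=cv2.cvtColor(im,cv2.COLOR_RGB2HSV)
for n,p in dict(lid=(417,237),table=(340,240),blk=(268,163),blkside=(268,182),cart=(265,230),cartside=(262,247),knob=(418,170),foam=(412,180),wall=(535,204),floor=(535,230)).items(): print(n,im[p[1],p[0]],hsv[p[1],p[0]])
c=cv2.resize(im[140:340,230:450],None,fx=2.7,fy=2.7,interpolation=cv2.INTER_CUBIC)
cv2.imwrite("pics/crop.png",c[:,:,::-1])
H,S,V=cv2.split(hsv)
lid=((S<70)&(V>80)).astype(np.uint8)*255
for n,s,z in(("squat",(417,237),.046),("big",(418,310),.066),("slim",(338,305),.07),("cup",(258,310),.062)):print(n,circ(f,blob(f,lid,s),z))
cart=blob(f,lid,(266,232));print("cart",circ(f,cart,.042))
blk=((V<75)).astype(np.uint8)*255;print("blk",circ(f,blob(f,blk,(271,167),25),.032))
E
```

```text
lid [160 155 157] [168   8 160]
table [152 134 104] [ 19  81 152]
blk [78 90 83] [73 34 90]
blkside [52 64 57] [73 48 64]
cart [196 194 181] [ 26  20 196]
cartside [192 191 177] [ 28  20 192]
knob [120  78  38] [ 15 174 120]
foam [176 165 124] [ 24  75 176]
wall [159 137  92] [ 20 107 159]
floor [164 140  93] [ 20 110 164]
squat (array([ 0.5559, -0.1296]), 66.3, 'rect', array([ 0.5554, -0.1301]), array([58.5, 65.1]), 54.0)
big (array([ 0.4352, -0.1294]), 81.1, 'rect', array([ 0.4363, -0.1294]), array([72.4, 80.8]), 1.6)
slim (array([ 0.4391, -0.0026]), 41.7, 'rect', array([ 0.4396, -0.0025]), array([40.2, 40.3]), 46.2)
cup (array([0.4295, 0.1254]), 69.8, 'rect', array([0.4295, 0.1253]), array([66.7, 69. ]), 1.6)
cart (array([0.5573, 0.1191]), 76.7, 'rect', array([0.5575, 0.1192]), array([45.4, 66.2]), 74.3)
blk (array([0.672 , 0.1158]), 65.5, 'rect', array([0.6733, 0.1159]), array([41.4, 59.9]), 63.1)
```

View pics/crop.png

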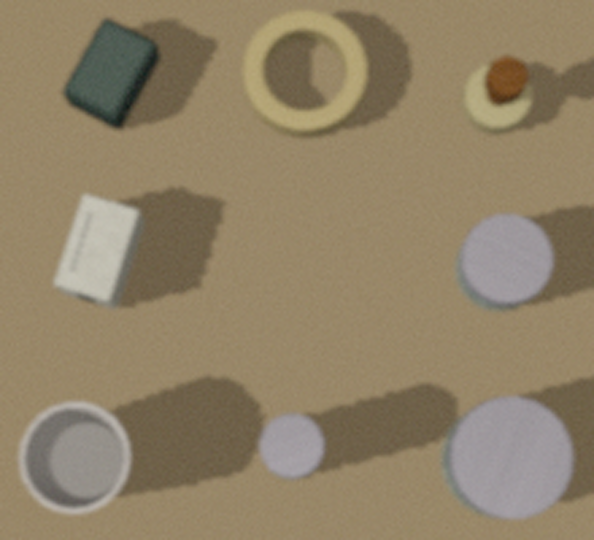

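The crop shows the block, carton, lids and dabber clearly: knob top at about (417,168), foam foot at about (414.5,176). Next I'll refine the masks and look closely at the trays.

```bash
python3 - <<'E'
from h import *
f=bot.grab_frame("top");im=f["pixels"];hsv=cv2.cvtColor(im,cv2.COLOR_RGB2HSV);H,S,V=cv2.split(hsv)
a=im[190:360,485:585];b=im[190:310,100:200];b=cv2.copyMakeBorder(b,0,50,0,0,cv2.BORDER_CONSTANT)
cv2.imwrite("pics/trays.png",cv2.resize(np.hstack([b,a]),None,fx=3.5,fy=3.5,interpolation=cv2.INTER_CUBIC)[:,:,::-1])
U=lambda c:c.astype(np.uint8)*255
b=im.astype(int)
lid=U((S<70)&(V>80)&(b[:,:,0]>=b[:,:,1]+1))
lid=cv2.medianBlur(lid,3)
for n,s,z in(("squat",(417,237),.046),("big",(418,310),.066),("slim",(338,305),.07)):print(n,circ(f,blob(f,lid,s),z))
foam=U((S>50)&(V>160)&(H>21)); print("tape",circ(f,blob(f,foam,(343,166)),.025)); print("foam",circ(f,blob(f,foam,(414,176),18),.022))
print("knob",circ(f,blob(f,U((S>140)&(V<170)&(H<18)),(417,169),14),.066))
for t in (150,165,175,185): print("cart",t,circ(f,blob(f,U((S<70)&(V>t)),(266,232)),.042))
g=U((H>45)&(H<110)&(V<115)&(S>20))
for t in (0,68,74,80): print("blk",t,circ(f,blob(f,g&U(V>t),(271,167),25),.032))
E
```

```text
squat (array([ 0.5557, -0.1296]), 66.1, 'rect', array([ 0.5551, -0.13  ]), array([58.3, 65. ]), 57.1)
big (array([ 0.4364, -0.129 ]), 81.0, 'rect', array([ 0.4362, -0.1287]), array([72.4, 79.5]), 1.5)
slim (array([ 0.4391, -0.0025]), 41.7, 'rect', array([ 0.4396, -0.0025]), array([39.4, 39.6]), 1.6)
tape (array([ 0.6815, -0.0041]), 79.3, 'rect', array([ 0.681 , -0.0043]), array([77. , 76.2]), 1.3)
foam (array([ 0.6678, -0.128 ]), 41.7, 'rect', array([ 0.6634, -0.1245]), array([40.6, 30.2]), 48.6)
knob (array([ 0.6646, -0.1281]), 29.2, 'rect', array([ 0.6646, -0.128 ]), array([21.3, 29. ]), 64.5)
cart 150 (array([0.5592, 0.1236]), 69.9, 'rect', array([0.5595, 0.1223]), array([38.4, 63.5]), 74.5)
cart 165 (array([0.5594, 0.1222]), 67.5, 'rect', array([0.5595, 0.1217]), array([36.2, 60.1]), 74.5)
cart 175 (array([0.559 , 0.1218]), 65.1, 'rect', array([0.5595, 0.1219]), array([34.8, 58.9]), 74.4)
cart 185 (array([0.5596, 0.1222]), 63.0, 'rect', array([0.5596, 0.1217]), array([33. , 57.1]), 74.4)
blk 0 (array([0.6743, 0.117 ]), 66.8, 'rect', array([0.6742, 0.1179]), array([41.5, 58. ]), 64.4)
blk 68 (array([0.676 , 0.1188]), 62.9, 'rect', array([0.6769, 0.1199]), array([35.6, 55.3]), 63.4)
blk 74 (array([0.6776, 0.1196]), 59.6, 'rect', array([0.6778, 0.12  ]), array([34.6, 53.5]), 63.9)
blk 80 (array([0.6776, 0.1205]), 58.1, 'rect', array([0.6779, 0.1203]), array([33.9, 51.9]), 63.2)
```

View pics/trays.png

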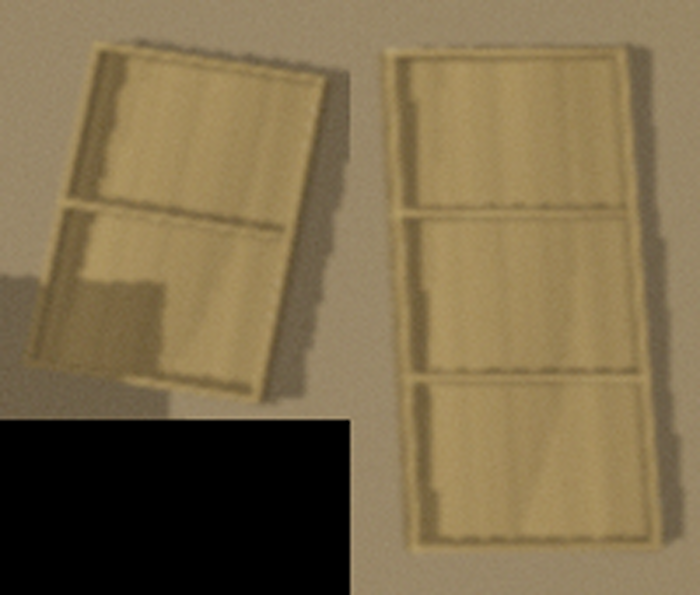

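Tray corners in the crop: tray2 (95,43),(325,78),(262,402),(27,362); tray3 (386,49),(627,47),(661,547),(410,549). I'll convert these, along with the lid and knob readings, to table positions.

```bash
python3 - <<'E'
from h import *
f=bot.grab_frame("top")
for n,c,ox,L in(("tray2",[(95,43),(325,78),(262,402),(27,362)],100,[-40,40]),("tray3",[(386,49),(627,47),(661,547),(410,549)],385,[-80,0,80])):
    p=np.array([ray(f,ox+(u+.5)/3.5-.5,190+(v+.5)/3.5-.5,.014) for u,v in c]); m=p.mean(0)
    x=p[0]+p[1]-p[2]-p[3]; yaw=np.arctan2(x[1],x[0]); print(n,m,np.degrees(yaw),[np.linalg.norm(p[i]-p[i-1]) for i in range(4)])
    for l in L: print(l,np.round(m+l/1000*np.array([np.cos(yaw),np.sin(yaw)]),4))
for n,u,v,z in(("knob",507,77,.066),("squat",507,259,.046),("slim",292,445,.07),("foam",498,96,.022)): print(n,np.round(ray(f,230+(u+.5)/2.7-.5,140+(v+.5)/2.7-.5,z),4))
s=bot.observe();print(s["clock"],s["position"])
E
python3 -m crank '{"travel":[[5,3,0],[10,6,0],[15,9,0],[20,12,0],[24,14,0]],"turn":[[0,0,-8],[0,0,-16],[0,0,-23],[0,0,-23],[0,0,-23]],"gripper":[0,0,0,0,0]}' 40
```

```text
tray2 [0.52238706 0.32093186] -7.089051167263397 [np.float64(0.16021494243014556), np.float64(0.1170381365858548), np.float64(0.16148730793923505), np.float64(0.1169601714905872)]
-40 [0.4827 0.3259]
40 [0.5621 0.316 ]
tray3 [ 0.50306992 -0.33216205] 1.5719963965032178 [np.float64(0.24224984928660845), np.float64(0.11823423918684306), np.float64(0.24191221511692929), np.float64(0.1182553948739955)]
-80 [ 0.4231 -0.3344]
0 [ 0.5031 -0.3322]
80 [ 0.583 -0.33 ]
knob [ 0.6668 -0.1288]
squat [ 0.5574 -0.1319]
slim [ 0.4396 -0.003 ]
foam [ 0.6672 -0.1294]
0.25 [ 0.24433418 -0.57509053  0.23104181]
clock: 0.75
position: [0.4614, -0.447, 0.2314]
tool_rot: [3.142, 0.0, 0.0]
force: [0.9, -0.8, -0.1]
grip_width: 0.0853
finger_force: 0.0
```

```bash
python3 -m crank '{"travel":[[4,6,0],[8,12,0],[12,18,0],[16,24,0],[19,30,0]],"turn":[[0,0,0],[0,0,0],[0,0,0],[0,0,0],[0,0,0]],"gripper":[0,0,0,0,0]}'
python3 -m crank '{"travel":[[0,0,0],[0,0,0],[0,0,0],[0,0,0],[0,0,0]],"turn":[[0,0,0],[0,0,0],[0,0,0],[0,0,0],[0,0,0]],"gripper":[0,0,0,0,0]}'
python3 -c "from workcell import bot;print(bot.observe()['qpos'].round(2))"
```

```text
clock: 1.25
position: [0.5972, -0.2373, 0.2313]
tool_rot: [3.142, -0.0, 0.0]
force: [0.4, 0.2, 0.1]
grip_width: 0.0854
finger_force: 0.0
clock: 1.75
position: [0.5958, -0.2401, 0.2313]
tool_rot: [3.141, 0.0, -0.001]
force: [0.2, -0.9, -0.3]
grip_width: 0.0856
finger_force: 0.0
[ 0.29  0.55 -0.    1.55  0.    1.04 -1.28]
```

```bash
python3 -m crank '{"travel":[[2,3,0],[4,6,0],[6,9,0],[7.1,11.1,0],[7.1,11.1,-3]],"turn":[[0,0,0],[0,0,0],[0,0,0],[0,0,0],[0,0,0]],"gripper":[0,0,0,0,0]}'
python3 -m crank '{"travel":[[0,0,-3],[0,0,-5.5],[0,0,-8],[0,0,-8],[0,0,-8]],"turn":[[0,0,0],[0,0,0],[0,0,0],[0,0,0],[0,0,0]],"gripper":[0,0,0,0,0]}'
python3 - <<'E'
from h import *
f=bot.grab_frame("wrist");cv2.imwrite("pics/w1.png",f["pixels"][:,:,::-1]);print(np.round(f["extrinsics"],3),f["fx"])
E
```

```text
clock: 2.25
position: [0.6705, -0.1247, 0.2041]
tool_rot: [-3.14, -0.006, 0.004]
force: [0.8, 0.3, -0.1]
grip_width: 0.0854
finger_force: 0.0
clock: 2.75
position: [0.6673, -0.1286, 0.1219]
tool_rot: [3.142, 0.0, -0.0]
force: [0.5, -0.0, 1.1]
grip_width: 0.0854
finger_force: 0.0
[[-0.    -1.    -0.    -0.129]
 [-0.949  0.     0.316  0.627]
 [-0.316  0.    -0.949  0.487]
 [ 0.     0.     0.     1.   ]] 390.70319725781303
```

View pics/w1.png

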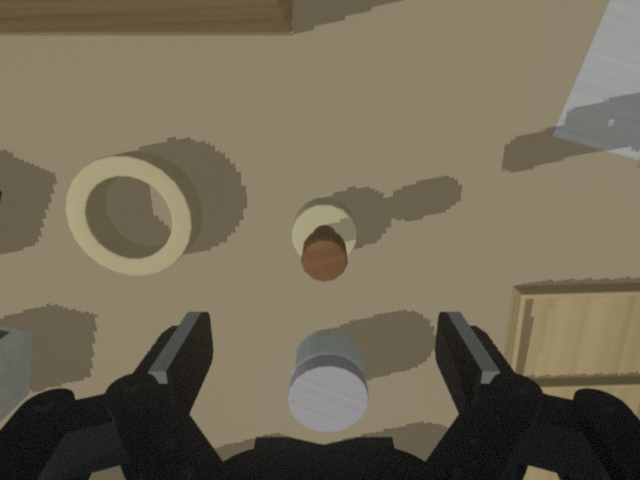

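The wrist view shows the knob at (324,260), centred between the fingers. I'll go down and grip it.

```bash
python3 -m crank '{"travel":[[0,0,-3],[0,0,-6],[0,0,-8.4],[0,0,-8.4],[0,0,-8.4]],"turn":[[0,0,0],[0,0,0],[0,0,0],[0,0,0],[0,0,0]],"gripper":[0,0,0,1,1]}' 30
python3 -m crank '{"travel":[[0,0,0],[0,0,0],[0,0,0],[0,0,0],[0,0,0]],"turn":[[0,0,0],[0,0,0],[0,0,0],[0,0,0],[0,0,0]],"gripper":[1,1,1,1,1]}'
python3 -m crank '{"travel":[[0,0,0],[0,0,0],[0,0,2],[0,0,5],[0,0,8]],"turn":[[0,0,0],[0,0,0],[0,0,0],[0,0,0],[0,0,0]],"gripper":[1,1,1,1,1]}'
```

```text
clock: 3.3
position: [0.6681, -0.1284, 0.039]
tool_rot: [3.141, -0.002, 0.0]
force: [0.6, 0.1, 0.5]
grip_width: 0.0587
finger_force: 0.0
clock: 3.8
position: [0.6682, -0.1283, 0.039]
tool_rot: [3.141, -0.002, 0.0]
force: [-1.0, -0.4, 9.3]
grip_width: 0.025
finger_force: 29.0
clock: 4.3
position: [0.6672, -0.128, 0.1187]
tool_rot: [-3.142, 0.0, 0.0]
force: [-0.3, -0.8, 0.8]
grip_width: 0.0252
finger_force: 29.8
```

```bash
python3 -m crank '{"travel":[[-1,-3.5,0],[-2.5,-7,0],[-4,-10.5,0],[-6,-14,0],[-7.5,-17.5,0]],"turn":[[0,0,0],[0,0,0],[0,0,0],[0,0,0],[0,0,0]],"gripper":[1,1,1,1,1]}'
python3 -m crank '{"travel":[[-0.9,-2.7,0],[-0.9,-2.7,0],[-0.9,-2.7,-2.5],[-0.9,-2.7,-5],[-0.9,-2.7,-6.5]],"turn":[[0,0,1.6],[0,0,1.6],[0,0,1.6],[0,0,1.6],[0,0,1.6]],"gripper":[1,1,1,1,1]}'
python3 -m crank '{"travel":[[0,0,0],[0,0,0],[0,0,0],[0,0,0],[0,0,0]],"turn":[[0,0,0],[0,0,0],[0,0,0],[0,0,0],[0,0,0]],"gripper":[1,1,1,1,1]}'
```

```text
clock: 4.8
position: [0.5912, -0.3046, 0.1181]
tool_rot: [3.141, -0.001, 0.0]
force: [0.1, -1.1, 0.1]
grip_width: 0.0249
finger_force: 29.8
clock: 5.3
position: [0.5831, -0.3293, 0.0511]
tool_rot: [-3.141, 0.001, 0.029]
force: [0.4, 0.9, -0.1]
grip_width: 0.0252
finger_force: 29.8
clock: 5.8
position: [0.5836, -0.3303, 0.053]
tool_rot: [3.141, -0.001, 0.028]
force: [0.1, 0.6, 0.1]
grip_width: 0.0254
finger_force: 29.8
```

```bash
python3 -m crank '{"travel":[[0,0,-0.6],[0,0,-0.9],[0,0,-0.9],[0,0,-0.9],[0,0,-0.9]],"turn":[[0,0,0],[0,0,0],[0,0,0],[0,0,0],[0,0,0]],"gripper":[1,1,1,0.3,0.3]}'
python3 -m crank '{"travel":[[0,0,0],[0,0,1],[0,0,4],[0,0,7],[0,0,10]],"turn":[[0,0,0],[0,0,0],[0,0,0],[0,0,0],[0,0,0]],"gripper":[0.3,0.3,0.3,0,0]}'
python3 -m crank '{"travel":[[-0.5,3.5,0],[-1,7,0],[-1.5,10.5,0],[-2,14,0],[-2.6,17.5,0]],"turn":[[0,0,0],[0,0,0],[0,0,0],[0,0,0],[0,0,0]],"gripper":[0,0,0,0,0]}'
python3 -m crank '{"travel":[[0,2.3,0],[0,2.3,0],[0,2.3,0],[0,2.3,0],[0,2.3,0]],"turn":[[0,0,0],[0,0,0],[0,0,0],[0,0,0],[0,0,0]],"gripper":[0,0,0,0,0]}'
python3 - <<'E'
from h import *
f=bot.grab_frame("wrist");cv2.imwrite("pics/w2.png",f["pixels"][:,:,::-1])
E
```

```text
clock: 6.3
position: [0.5832, -0.33, 0.0431]
tool_rot: [-3.141, 0.0, 0.028]
force: [-0.1, 0.5, 0.3]
grip_width: 0.0531
finger_force: 0.0
clock: 6.8
position: [0.5832, -0.3301, 0.1452]
tool_rot: [3.141, -0.0, 0.028]
force: [-0.4, -0.6, 0.6]
grip_width: 0.0847
finger_force: 0.0
clock: 7.3
position: [0.5571, -0.1538, 0.1442]
tool_rot: [3.141, -0.001, 0.028]
force: [1.0, 0.4, 0.3]
grip_width: 0.0851
finger_force: 0.0
clock: 7.8
position: [0.5572, -0.1332, 0.1434]
tool_rot: [3.141, -0.0, 0.027]
force: [-0.3, -0.2, 0.5]
grip_width: 0.0854
finger_force: 0.0
```

View pics/w2.png

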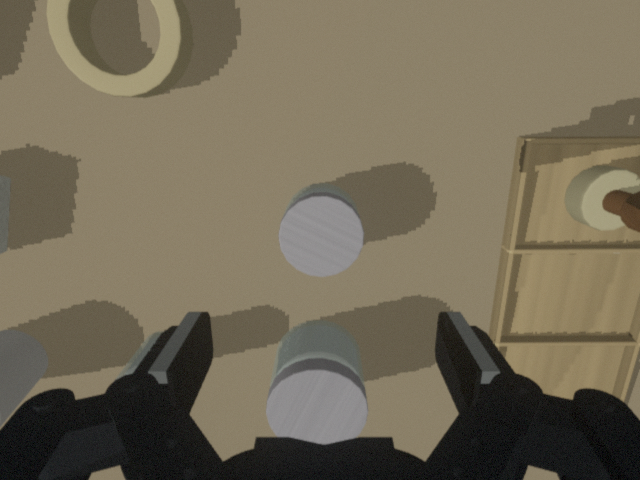

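The dabber stands in the far bay, and the squat jar's lid is centred at (321,235). I'll pick up the squat jar.

```bash
python3 -m crank '{"travel":[[0,0.1,-3.5],[0,0.1,-7],[0,0.1,-10],[0,0.1,-12.2],[0,0.1,-12.9]],"turn":[[0,0,0],[0,0,0],[0,0,0],[0,0,0],[0,0,0]],"gripper":[0,0,0,0,0]}' 40
python3 -m crank '{"travel":[[0,0,0],[0,0,0],[0,0,0],[0,0,0],[0,0,0]],"turn":[[0,0,0],[0,0,0],[0,0,0],[0,0,0],[0,0,0]],"gripper":[0,1,1,1,1]}'
python3 -m crank '{"travel":[[0,0,0],[0,0,2],[0,0,5],[0,0,8],[0,0,10]],"turn":[[0,0,0],[0,0,0],[0,0,0],[0,0,0],[0,0,0]],"gripper":[1,1,1,1,1]}'
python3 -m crank '{"travel":[[-1,-3.5,0],[-2,-7,0],[-3,-10.5,0],[-4,-14,0],[-5,-17.5,0]],"turn":[[0,0,0],[0,0,0],[0,0,0],[0,0,0],[0,0,0]],"gripper":[1,1,1,1,1]}'
```

```text
clock: 8.35
position: [0.556, -0.1314, 0.0121]
tool_rot: [-3.141, 0.003, 0.028]
force: [-0.0, -0.2, 0.2]
grip_width: 0.0857
finger_force: 0.0
clock: 8.85
position: [0.558, -0.1313, 0.0157]
tool_rot: [3.141, -0.002, 0.028]
force: [-1.1, -1.0, 9.8]
grip_width: 0.0548
finger_force: 40.6
clock: 9.35
position: [0.5579, -0.1312, 0.1171]
tool_rot: [3.141, -0.003, 0.028]
force: [0.3, 0.0, -3.3]
grip_width: 0.055
finger_force: 43.4
clock: 9.85
position: [0.5068, -0.3076, 0.1152]
tool_rot: [3.141, -0.001, 0.028]
force: [-0.0, -0.3, -0.7]
grip_width: 0.0545
finger_force: 43.7
```

```bash
python3 -m crank '{"travel":[[-0.4,-2.4,0],[-0.4,-2.4,-2],[-0.4,-2.4,-4],[-0.4,-2.4,-6],[-0.4,-2.4,-8]],"turn":[[0,0,0],[0,0,0],[0,0,0],[0,0,0],[0,0,0]],"gripper":[1,1,1,1,1]}'
python3 -m crank '{"travel":[[0,0,-0.8],[0,0,-1.5],[0,0,-1.5],[0,0,-1.5],[0,0,-1.5]],"turn":[[0,0,0],[0,0,0],[0,0,0],[0,0,0],[0,0,0]],"gripper":[1,1,1,1,1]}'
python3 -m crank '{"travel":[[0,0,0],[0,0,0],[0,0,0],[0,0,0],[0,0,0]],"turn":[[0,0,0],[0,0,0],[0,0,0],[0,0,0],[0,0,0]],"gripper":[0.22,0.22,0.22,0.22,0.22]}'
python3 -m crank '{"travel":[[0,0,1],[0,0,4],[0,0,7],[0,0,10],[0,0,12]],"turn":[[0,0,0],[0,0,0],[0,0,0],[0,0,0],[0,0,0]],"gripper":[0.22,0.22,0.22,0,0]}'
```

```text
clock: 10.35
position: [0.5034, -0.3303, 0.0343]
tool_rot: [3.141, -0.001, 0.028]
force: [1.1, -0.6, -2.0]
grip_width: 0.0547
finger_force: 43.7
clock: 10.85
position: [0.5035, -0.3303, 0.0199]
tool_rot: [3.141, -0.001, 0.028]
force: [-0.2, 0.8, -0.6]
grip_width: 0.0546
finger_force: 44.7
clock: 11.35
position: [0.5033, -0.3301, 0.0193]
tool_rot: [3.142, -0.0, 0.028]
force: [-0.7, -0.1, -0.2]
grip_width: 0.0667
finger_force: 0.0
clock: 11.85
position: [0.5037, -0.3304, 0.1422]
tool_rot: [3.14, -0.002, 0.028]
force: [-0.4, -0.4, -0.2]
grip_width: 0.0853
finger_force: 0.0
```

```bash
python3 -m crank '{"travel":[[1,3.2,0],[2.5,6.4,0],[4,9.6,0],[5.5,12.8,0],[7,16,0]],"turn":[[0,0,0],[0,0,-3],[0,0,-6],[0,0,-9],[0,0,-12]],"gripper":[0,0,0,0,0]}'
python3 -m crank '{"travel":[[1,3.2,0],[2.5,6.4,0],[4,9.6,0],[5.5,12.8,0],[7,16,0]],"turn":[[0,0,-3],[0,0,-6],[0,0,-9],[0,0,-12],[0,0,-15]],"gripper":[0,0,0,0,0]}'
python3 -m crank '{"travel":[[1,3.2,0],[2.3,6.4,0],[3.2,9.6,0],[3.2,12.9,0],[3.2,12.9,0]],"turn":[[0,0,-1.1],[0,0,-1.1],[0,0,-1.1],[0,0,-1.1],[0,0,-1.1]],"gripper":[0,0,0,0,0]}'
python3 -m crank '{"travel":[[0,0,0],[0,0,0],[0,0,0],[0,0,0],[0,0,0]],"turn":[[0,0,0],[0,0,0],[0,0,0],[0,0,0],[0,0,0]],"gripper":[0,0,0,0,0]}'
python3 - <<'E'
from h import *
f=bot.grab_frame("wrist");cv2.imwrite("pics/w3.png",f["pixels"][:,:,::-1]);print(bot.observe()["qpos"].round(2))
hsv=cv2.cvtColor(f["pixels"],cv2.COLOR_RGB2HSV);H,S,V=cv2.split(hsv);U=lambda c:c.astype(np.uint8)*255
g=U((H>45)&(H<110)&(V<130)&(S>20))
for t in (0,60,68,74,80): print("blk",t,circ(f,blob(f,g&U(V>t),(320,235),75),.032))
print(f["pixels"][235,320])
E
```

```text
clock: 12.35
position: [0.5738, -0.1687, 0.1402]
tool_rot: [-3.141, -0.001, -0.183]
force: [0.2, -0.5, -0.8]
grip_width: 0.0856
finger_force: 0.0
clock: 12.85
position: [0.6438, -0.0086, 0.1402]
tool_rot: [-3.141, -0.0, -0.445]
force: [-0.0, -0.7, -0.0]
grip_width: 0.0853
finger_force: 0.0
clock: 13.35
position: [0.6747, 0.1251, 0.1397]
tool_rot: [-3.139, 0.002, -0.456]
force: [-0.8, 0.6, 0.7]
grip_width: 0.0851
finger_force: 0.0
clock: 13.85
position: [0.6753, 0.1184, 0.1394]
tool_rot: [-3.142, -0.0, -0.463]
force: [-0.0, -0.2, -0.9]
grip_width: 0.0856
finger_force: 0.0
[-0.31  0.72  0.09  1.51 -0.07  0.92 -2.24]
blk 0 (array([0.6781, 0.1191]), 65.0, 'rect', array([0.6785, 0.1191]), array([38.2, 56.2]), 63.5)
blk 60 (array([0.6779, 0.1194]), 64.3, 'rect', array([0.6779, 0.1195]), array([38.1, 54.9]), 63.5)
blk 68 (array([0.6779, 0.1202]), 63.7, 'rect', array([0.6779, 0.1203]), array([36.6, 54.2]), 63.5)
blk 74 (array([0.6775, 0.121 ]), 61.1, 'rect', array([0.6773, 0.1205]), array([35.2, 52.9]), 63.5)
blk 80 (array([0.6776, 0.1201]), 59.0, 'rect', array([0.6772, 0.12  ]), array([32.3, 50.1]), 63.7)
[77 88 78]
```

View pics/w3.png

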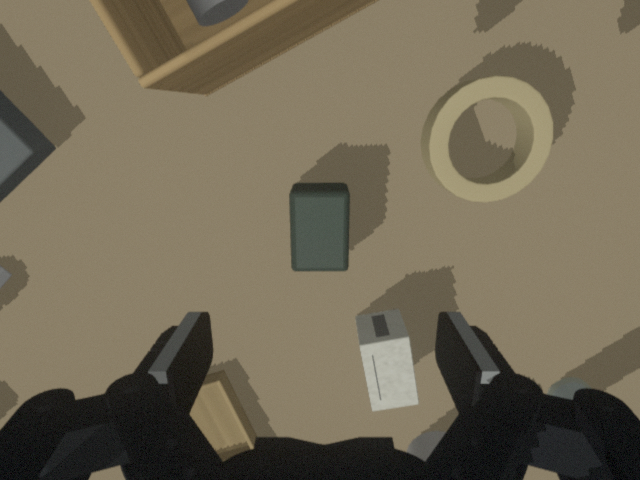

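The block is centred and aligned at (320,227). Before going down I'll check how close the wooden box behind it is.

```bash
python3 - <<'E'
from h import *
f=bot.grab_frame("top");w=bot.grab_frame("wrist")
print(ray(f,258,108,0),ray(w,207,94,0),[ray(w,145,85,z) for z in(.05,.08,.1)],[ray(f,254,95,z) for z in(.05,.08,.1)])
E
```

```text
[0.79247026 0.150374  ] [0.79061413 0.14856804] [array([0.80232035, 0.16487075]), array([0.79527668, 0.15407273]), array([0.7905809 , 0.14687405])] [array([0.79549265, 0.15040829]), array([0.78248063, 0.14534547]), array([0.77380595, 0.14197026])]
```

The box front is at x=0.79, more than 110 mm away, so it's clear.

```bash
python3 -m crank '{"travel":[[0.2,0.1,-3.5],[0.2,0.1,-7],[0.2,0.1,-10],[0.2,0.1,-12],[0.2,0.1,-12.8]],"turn":[[0,0,0],[0,0,0],[0,0,0],[0,0,0],[0,0,0]],"gripper":[0.15,0.15,0.15,0.15,0.15]}' 35
python3 -m crank '{"travel":[[0,0,0],[0,0,0],[0,0,0],[0,0,0],[0,0,0]],"turn":[[0,0,0],[0,0,0],[0,0,0],[0,0,0],[0,0,0]],"gripper":[0.15,1,1,1,1]}'
python3 -m crank '{"travel":[[0,0,0],[0,0,2],[0,0,5],[0,0,8],[0,0,10]],"turn":[[0,0,0],[0,0,0],[0,0,0],[0,0,0],[0,0,0]],"gripper":[1,1,1,1,1]}'
```

```text
clock: 14.5
position: [0.6762, 0.1197, 0.0091]
tool_rot: [3.14, 0.002, -0.462]
force: [-0.2, 0.1, 0.8]
grip_width: 0.0729
finger_force: 0.0
clock: 15.0
position: [0.678, 0.1201, 0.0128]
tool_rot: [-3.14, -0.001, -0.462]
force: [-1.0, -0.4, 8.1]
grip_width: 0.0397
finger_force: 35.5
clock: 15.5
position: [0.6781, 0.12, 0.1144]
tool_rot: [-3.14, -0.002, -0.462]
force: [0.3, 0.3, -0.1]
grip_width: 0.0393
finger_force: 35.6
```

```bash
python3 -m crank '{"travel":[[-1,-3.2,0],[-2.5,-6.4,0],[-4,-9.6,0],[-6,-12.8,0],[-8,-16,0]],"turn":[[0,0,3],[0,0,6],[0,0,9],[0,0,12],[0,0,15]],"gripper":[1,1,1,1,1]}'
python3 -m crank '{"travel":[[-2,-3,0],[-4,-6,0],[-6,-9,0],[-8,-12,0],[-10,-15,0]],"turn":[[0,0,3],[0,0,6],[0,0,9],[0,0,12],[0,0,13.1]],"gripper":[1,1,1,1,1]}'
python3 -m crank '{"travel":[[-2,-3,0],[-4,-6,0],[-6,-9,0],[-7.5,-12,0],[-7.5,-14.4,0]],"turn":[[0,0,0],[0,0,0],[0,0,0],[0,0,0],[0,0,0]],"gripper":[1,1,1,1,1]}'
python3 -m crank '{"travel":[[0,0,0],[0,0,-2],[0,0,-4],[0,0,-6],[0,0,-7]],"turn":[[0,0,0],[0,0,0],[0,0,0],[0,0,0],[0,0,0]],"gripper":[1,1,1,1,1]}'
python3 - <<'E'
from h import *
for n in("top","wrist"): cv2.imwrite(f"pics/{n}4.png",bot.grab_frame(n)["pixels"][:,:,::-1])
s=bot.observe();print(s["position"],s["tool_rot"],s["qpos"].round(2))
E
```

```text
clock: 16.0
position: [0.5967, -0.0413, 0.1121]
tool_rot: [-3.141, -0.001, -0.198]
force: [0.7, -0.8, 0.2]
grip_width: 0.0396
finger_force: 35.7
clock: 16.5
position: [0.4966, -0.1914, 0.1122]
tool_rot: [3.141, -0.001, 0.03]
force: [0.1, 0.2, 0.7]
grip_width: 0.0395
finger_force: 35.7
clock: 17.0
position: [0.4202, -0.3364, 0.1122]
tool_rot: [3.14, 0.0, 0.026]
force: [0.2, 1.4, -0.9]
grip_width: 0.039
finger_force: 35.7
clock: 17.5
position: [0.4222, -0.3334, 0.0405]
tool_rot: [-3.141, 0.0, 0.029]
force: [0.1, -0.2, -0.2]
grip_width: 0.0394
finger_force: 35.7
[ 0.4221023  -0.33344361  0.04072137] [-3.14072186e+00  1.03219800e-03  2.87387983e-02] [ 0.6   0.67 -0.06  1.96  0.08  0.52 -1.06]
```

View pics/wrist4.png

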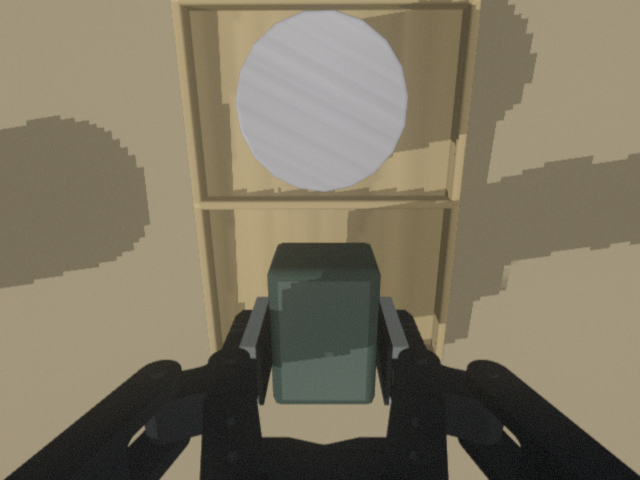

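The squat jar sits in the middle bay, and the block is over the near bay and aligned. I'll lower and release.

```bash
python3 -m crank '{"travel":[[0.1,0,-1],[0.1,0,-1.8],[0.1,0,-2.3],[0.1,0,-2.3],[0.1,0,-2.3]],"turn":[[0,0,0],[0,0,0],[0,0,0],[0,0,0],[0,0,0]],"gripper":[1,1,1,1,1]}'
python3 -m crank '{"travel":[[0,0,0],[0,0,0],[0,0,0],[0,0,0],[0,0,0]],"turn":[[0,0,0],[0,0,0],[0,0,0],[0,0,0],[0,0,0]],"gripper":[0.3,0.3,0.3,0.3,0.3]}'
python3 -m crank '{"travel":[[0,0,1],[0,0,4],[0,0,7],[0,0,10],[0,0,13]],"turn":[[0,0,0],[0,0,0],[0,0,0],[0,0,0],[0,0,0]],"gripper":[0.3,0.3,0.3,0,0]}'
```

```text
clock: 18.1
position: [0.4233, -0.3341, 0.0184]
tool_rot: [-3.142, 0.0, 0.028]
force: [-0.1, -0.0, -0.3]
grip_width: 0.0395
finger_force: 35.7
clock: 18.6
position: [0.4233, -0.3341, 0.0184]
tool_rot: [3.142, -0.0, 0.028]
force: [0.6, 0.4, -0.3]
grip_width: 0.0593
finger_force: 0.0
clock: 19.1
position: [0.4231, -0.334, 0.1503]
tool_rot: [3.141, -0.0, 0.028]
force: [0.2, 0.4, 0.1]
grip_width: 0.0848
finger_force: 0.0
```

```bash
python3 -m crank '{"travel":[[0.2,2.5,0],[0.4,5,0],[0.6,7.5,0],[0.8,10,0],[1,12.5,0]],"turn":[[0,0,7],[0,0,14],[0,0,21],[0,0,28],[0,0,35]],"gripper":[0,0,0,0,0]}'
python3 -m crank '{"travel":[[0.2,2.5,0],[0.4,5,0],[0.6,7.5,0],[0.6,10,0],[0.6,12.5,0]],"turn":[[0,0,7],[0,0,14],[0,0,21],[0,0,28],[0,0,35]],"gripper":[0,0,0,0,0]}'
python3 -m crank '{"travel":[[0,2.5,0],[0,5,0],[0,7,0],[0,8.1,0],[0,8.1,0]],"turn":[[0,0,7],[0,0,11.4],[0,0,11.4],[0,0,11.4],[0,0,11.4]],"gripper":[0,0,0,0,0]}'
python3 -m crank '{"travel":[[0,0,0],[0,0,0],[0,0,0],[0,0,0],[0,0,0]],"turn":[[0,0,0],[0,0,0],[0,0,0],[0,0,0],[0,0,0]],"gripper":[0,0,0,0,0]}'
python3 - <<'E'
from h import *
cv2.imwrite("pics/w5.png",bot.grab_frame("wrist")["pixels"][:,:,::-1])
E
```

```text
clock: 19.6
position: [0.4332, -0.2082, 0.1491]
tool_rot: [3.141, -0.0, 0.644]
force: [0.7, -0.2, -0.2]
grip_width: 0.0855
finger_force: 0.0
clock: 20.1
position: [0.4392, -0.0833, 0.149]
tool_rot: [3.141, 0.001, 1.255]
force: [0.6, -0.5, 0.8]
grip_width: 0.0853
finger_force: 0.0
clock: 20.6
position: [0.4394, -0.0022, 0.1487]
tool_rot: [3.141, 0.0, 1.45]
force: [0.2, -0.1, 0.1]
grip_width: 0.0855
finger_force: 0.0
clock: 21.1
position: [0.4393, -0.0034, 0.1483]
tool_rot: [-3.142, 0.0, 1.448]
force: [-0.2, 0.6, -0.1]
grip_width: 0.085
finger_force: 0.0
```

View pics/w5.png

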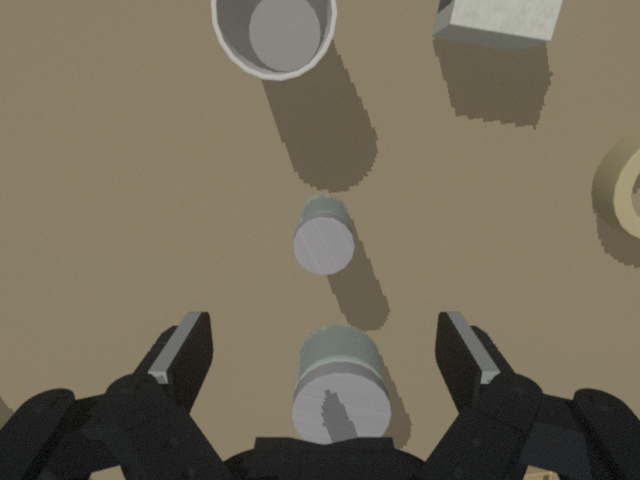

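The slim jar's lid is centred at (324,245). I'll grasp it and carry it over the cup with plenty of height.

```bash
python3 -m crank '{"travel":[[0,0,-3.5],[0,0,-7],[0,0,-10],[0,0,-11.3],[0,0,-11.7]],"turn":[[0,0,0],[0,0,0],[0,0,0],[0,0,0],[0,0,0]],"gripper":[0.15,0.15,0.15,0.15,0.15]}' 35
python3 -m crank '{"travel":[[0,0,0],[0,0,0],[0,0,0],[0,0,0],[0,0,0]],"turn":[[0,0,0],[0,0,0],[0,0,0],[0,0,0],[0,0,0]],"gripper":[0.15,1,1,1,1]}'
python3 -m crank '{"travel":[[0,0,0],[0,0,3],[0,0,6],[0,0,9],[0,0,12]],"turn":[[0,0,0],[0,0,0],[0,0,0],[0,0,0],[0,0,0]],"gripper":[1,1,1,1,1]}'
python3 -m crank '{"travel":[[1,3,0],[2,6,0],[3,9,0],[4,12,0],[4.3,15,0]],"turn":[[0,0,0],[0,0,0],[0,0,0],[0,0,0],[0,0,0]],"gripper":[1,1,1,1,1]}'
python3 -m crank '{"travel":[[0,3,0],[0,6,0],[0,9,0],[0,12,0],[0,15,0]],"turn":[[0,0,0],[0,0,0],[0,0,0],[0,0,0],[0,0,0]],"gripper":[1,1,1,1,1]}'
python3 -m crank '{"travel":[[0,2,0],[0,2.9,0],[0,2.9,0],[0,2.9,-3],[0,2.9,-6]],"turn":[[0,0,0],[0,0,0],[0,0,0],[0,0,0],[0,0,0]],"gripper":[1,1,1,1,1]}'
```

```text
clock: 21.65
position: [0.4385, -0.0029, 0.03]
tool_rot: [-3.139, 0.0, 1.449]
force: [0.9, -0.1, -0.5]
grip_width: 0.0722
finger_force: 0.0
clock: 22.15
position: [0.4398, -0.0032, 0.0321]
tool_rot: [3.14, -0.0, 1.449]
force: [-1.7, -0.6, 8.9]
grip_width: 0.0375
finger_force: 33.9
clock: 22.65
position: [0.4391, -0.0032, 0.153]
tool_rot: [3.141, -0.0, 1.449]
force: [0.5, 1.5, -1.7]
grip_width: 0.0373
finger_force: 35.8
clock: 23.15
position: [0.483, 0.148, 0.1518]
tool_rot: [3.141, -0.0, 1.448]
force: [0.2, 0.3, -1.5]
grip_width: 0.0375
finger_force: 35.9
clock: 23.65
position: [0.4822, 0.2979, 0.1518]
tool_rot: [3.141, -0.0, 1.449]
force: [0.4, -0.1, -1.0]
grip_width: 0.0367
finger_force: 35.9
clock: 24.15
position: [0.4832, 0.3244, 0.0913]
tool_rot: [3.14, -0.0, 1.447]
force: [0.4, -0.6, -1.8]
grip_width: 0.037
finger_force: 35.9
```

```bash
python3 -m crank '{"travel":[[0,0,-2.5],[0,0,-4.5],[0,0,-5.4],[0,0,-5.4],[0,0,-5.4]],"turn":[[0,0,0],[0,0,0],[0,0,0],[0,0,0],[0,0,0]],"gripper":[1,1,1,1,1]}'
python3 -m crank '{"travel":[[0,0,0],[0,0,0],[0,0,0],[0,0,0],[0,0,0]],"turn":[[0,0,0],[0,0,0],[0,0,0],[0,0,0],[0,0,0]],"gripper":[0.3,0.3,0.3,0.3,0.3]}'
python3 -m crank '{"travel":[[0,0,1],[0,0,4],[0,0,7],[0,0,10],[0,0,11.5]],"turn":[[0,0,0],[0,0,0],[0,0,0],[0,0,0],[0,0,0]],"gripper":[0.3,0.3,0.3,0,0]}'
python3 -m crank '{"travel":[[1.5,-2,0],[3,-4,0],[4.5,-6,0],[6,-8,0],[7.6,-10,0]],"turn":[[0,0,8],[0,0,16],[0,0,24],[0,0,32],[0,0,40]],"gripper":[0,0,0,0,0]}'
python3 -m crank '{"travel":[[0,-2,0],[0,-4,0],[0,-6,0],[0,-8,0],[0,-10.2,0]],"turn":[[0,0,8],[0,0,16],[0,0,24],[0,0,32],[0,0,40]],"gripper":[0,0,0,0,0]}'
python3 -m crank '{"travel":[[0,0,0],[0,0,0],[0,0,0],[0,0,0],[0,0,0]],"turn":[[0,0,1.5],[0,0,1.5],[0,0,1.5],[0,0,1.5],[0,0,1.5]],"gripper":[0,0,0,0,0]}'
python3 - <<'E'
from h import *
f=bot.grab_frame("wrist");cv2.imwrite("pics/w6.png",f["pixels"][:,:,::-1])
S,V=cv2.split(cv2.cvtColor(f["pixels"],cv2.COLOR_RGB2HSV))[1:]
for t in(150,165,175):print(circ(f,blob(f,((S<70)&(V>t)).astype(np.uint8)*255,(320,240),80),.042))
E
```

```text
clock: 24.65
position: [0.4828, 0.3253, 0.0379]
tool_rot: [3.141, -0.0, 1.448]
force: [0.1, -0.0, -0.8]
grip_width: 0.0372
finger_force: 36.5
clock: 25.15
position: [0.4823, 0.3259, 0.0374]
tool_rot: [3.142, -0.0, 1.449]
force: [-0.0, -0.5, 0.2]
grip_width: 0.0599
finger_force: 0.0
clock: 25.65
position: [0.4828, 0.3265, 0.1554]
tool_rot: [3.139, -0.002, 1.449]
force: [0.4, 0.3, 0.4]
grip_width: 0.0848
finger_force: 0.0
clock: 26.15
position: [0.5586, 0.2249, 0.1524]
tool_rot: [-3.141, 0.0, 2.153]
force: [0.7, -0.1, 0.4]
grip_width: 0.0858
finger_force: 0.0
clock: 26.65
position: [0.5581, 0.1232, 0.1524]
tool_rot: [-3.141, -0.0, 2.851]
force: [0.0, -1.0, -0.2]
grip_width: 0.0852
finger_force: 0.0
clock: 27.15
position: [0.5582, 0.1247, 0.1524]
tool_rot: [3.142, 0.0, 2.872]
force: [0.9, 0.5, -0.2]
grip_width: 0.0856
finger_force: 0.0
(array([0.5587, 0.1219]), 67.9, 'rect', array([0.559 , 0.1218]), array([35.5, 59.4]), 74.7)
(array([0.559 , 0.1219]), 67.4, 'rect', array([0.5586, 0.1217]), array([34.8, 58.6]), 74.6)
(array([0.5586, 0.1217]), 65.9, 'rect', array([0.5589, 0.1217]), array([34.4, 58. ]), 75.0)
```

View pics/w6.png

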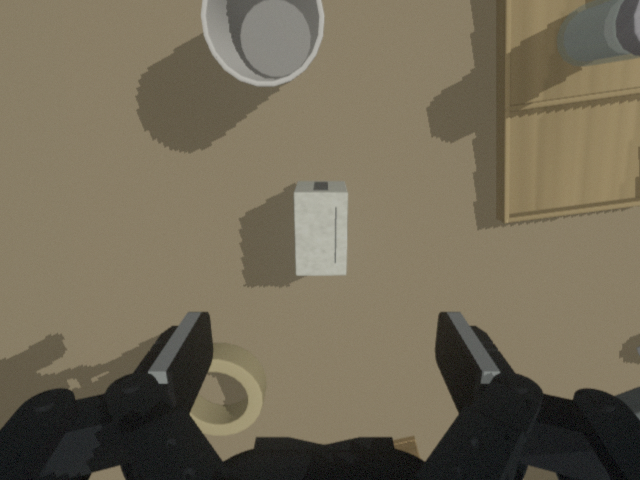

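The slim jar is standing in the near bay, and the carton is aligned at (321,228). I'll grasp it after a 3 mm shift in y.

```bash
python3 -m crank '{"travel":[[0.1,-0.3,-3.5],[0.1,-0.3,-7],[0.1,-0.3,-10.5],[0.1,-0.3,-13],[0.1,-0.3,-13.6]],"turn":[[0,0,0],[0,0,0],[0,0,0],[0,0,0],[0,0,0]],"gripper":[0.15,0.15,0.15,0.15,0.15]}' 30
python3 -m crank '{"travel":[[0,0,0],[0,0,0],[0,0,0],[0,0,0],[0,0,0]],"turn":[[0,0,0],[0,0,0],[0,0,0],[0,0,0],[0,0,0]],"gripper":[0.15,1,1,1,1]}'
python3 -m crank '{"travel":[[0,0,0],[0,0,3],[0,0,6],[0,0,9],[0,0,10]],"turn":[[0,0,0],[0,0,0],[0,0,0],[0,0,0],[0,0,0]],"gripper":[1,1,1,1,1]}'
python3 -m crank '{"travel":[[0.3,3,0],[0.3,6,0],[0.3,9,0],[0.3,12,0],[0.3,15,0]],"turn":[[0,0,2],[0,0,4],[0,0,6],[0,0,8.4],[0,0,8.4]],"gripper":[1,1,1,1,1]}'
python3 -m crank '{"travel":[[0,3,0],[0,4.4,0],[0,4.4,-2],[0,4.4,-5],[0,4.4,-7]],"turn":[[0,0,0],[0,0,0],[0,0,0],[0,0,0],[0,0,0]],"gripper":[1,1,1,1,1]}'
python3 - <<'E'
from h import *
f=bot.grab_frame("wrist");cv2.imwrite("pics/w7.png",f["pixels"][:,:,::-1])
E
```

```text
clock: 27.7
position: [0.5579, 0.1209, 0.014]
tool_rot: [-3.14, -0.003, 2.872]
force: [-0.2, -0.3, -0.0]
grip_width: 0.0726
finger_force: 0.0
clock: 28.2
position: [0.56, 0.121, 0.0176]
tool_rot: [3.141, 0.002, 2.871]
force: [-1.6, -0.9, 8.8]
grip_width: 0.0357
finger_force: 29.6
clock: 28.7
position: [0.5604, 0.1213, 0.1196]
tool_rot: [3.14, 0.004, 2.871]
force: [0.0, 0.4, -1.0]
grip_width: 0.0356
finger_force: 30.9
clock: 29.2
position: [0.5622, 0.2719, 0.1163]
tool_rot: [-3.141, 0.0, 3.019]
force: [1.0, -0.4, -0.4]
grip_width: 0.0351
finger_force: 31.0
clock: 29.7
position: [0.562, 0.3131, 0.0438]
tool_rot: [-3.14, -0.001, 3.017]
force: [0.7, 0.4, -0.9]
grip_width: 0.0358
finger_force: 31.0
```

View pics/w7.png

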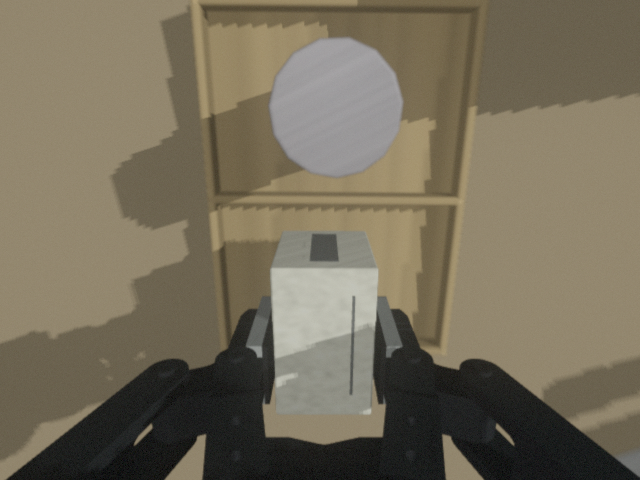

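The tray walls line up with the tool, and the carton is centred over the far bay. I'll lower it, release, back off and check.

```bash
python3 -m crank '{"travel":[[0,0,-1],[0,0,-1.7],[0,0,-2.1],[0,0,-2.1],[0,0,-2.1]],"turn":[[0,0,0],[0,0,0],[0,0,0],[0,0,0],[0,0,0]],"gripper":[1,1,1,1,1]}'
python3 -m crank '{"travel":[[0,0,0],[0,0,0],[0,0,0],[0,0,0],[0,0,0]],"turn":[[0,0,0],[0,0,0],[0,0,0],[0,0,0],[0,0,0]],"gripper":[0.3,0.3,0.3,0.3,0.3]}'
python3 -m crank '{"travel":[[0,0,1],[0,0,4],[0,0,7],[0,0,10],[0,0,13]],"turn":[[0,0,0],[0,0,0],[0,0,0],[0,0,0],[0,0,0]],"gripper":[0.3,0.3,0.3,0.3,0.3]}'
python3 -m crank '{"travel":[[-1,-3,3],[-2,-6,6],[-4,-9,9],[-6,-12,9],[-8,-15,9]],"turn":[[0,0,0],[0,0,0],[0,0,0],[0,0,0],[0,0,0]],"gripper":[0.3,0.3,0.3,0.3,0.3]}'
python3 -m crank '{"travel":[[-1,-3,1],[-2,-6,1],[-2,-6,1],[-2,-6,1],[-2,-6,1]],"turn":[[0,0,0],[0,0,0],[0,0,0],[0,0,0],[0,0,0]],"gripper":[0.3,0.3,0.3,0.3,0.3]}'
python3 - <<'E'
from h import *
for n in("top","scene"): cv2.imwrite(f"pics/{n}8.png",bot.grab_frame(n)["pixels"][:,:,::-1])
E
```

```text
clock: 30.25
position: [0.5625, 0.3151, 0.0258]
tool_rot: [3.141, 0.001, 3.018]
force: [0.7, 0.3, -0.6]
grip_width: 0.0358
finger_force: 30.9
clock: 30.75
position: [0.5623, 0.3149, 0.0253]
tool_rot: [-3.142, 0.0, 3.018]
force: [-0.3, 0.3, 0.5]
grip_width: 0.0599
finger_force: 0.0
clock: 31.25
position: [0.5621, 0.315, 0.1573]
tool_rot: [3.141, 0.0, 3.018]
force: [0.7, -0.1, -0.4]
grip_width: 0.0598
finger_force: 0.0
clock: 31.75
position: [0.4815, 0.164, 0.2465]
tool_rot: [-3.141, 0.002, 3.018]
force: [1.2, -0.0, -0.2]
grip_width: 0.0597
finger_force: 0.0
clock: 32.25
position: [0.4624, 0.1058, 0.2557]
tool_rot: [3.141, 0.0, 3.019]
force: [0.4, 0.1, 0.5]
grip_width: 0.0599
finger_force: 0.0
```

View pics/top8.png

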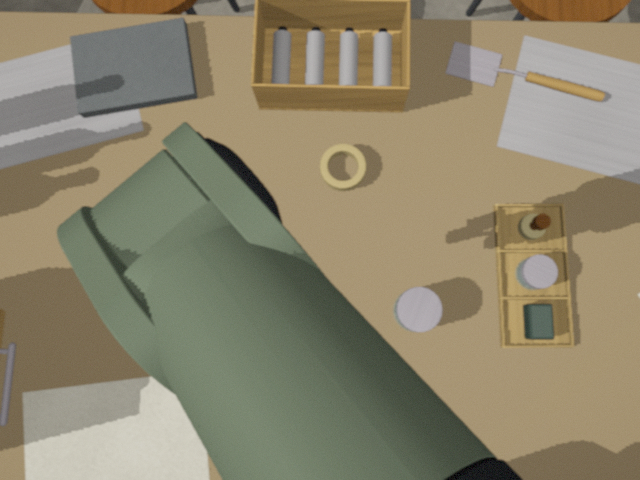

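View pics/scene8.png

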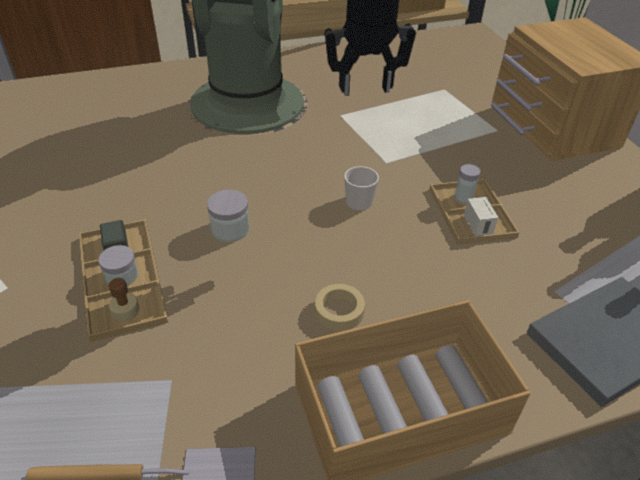

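Both views show all five things upright, each in its own bay. The big jar (419,310) and tape (343,166) are where they were in the first top view, and the cup (361,188) is where it was in the first scene view.

```bash
python3 -c "from workcell import bot;print(bot.job_done())"
```

```text
the job is handed in; nothing more can be done
None
```

I made up both kits and handed the job in at about 32 s on the robot's clock; in the last pictures each of the five things stood upright in its own bay, and the big jar, cup and tape roll had not visibly moved (no verdict came back).

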